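# Centre-punch the drill spot on a bracket blank

## Task

Take the centre punch out of its wooden stand, set its point in the round recess of the clamped bracket blank (not the square one) and press straight down just until its hidden spring snaps, without leaning on it any harder. Then put the punch back upright in the stand, seated on its collar, and let go; leave the turntable's things alone.

Things in the scene. Friction and masses are not known exactly. Their poses are not given: they have to be found in the camera images.
- punch: Steel centre punch, 125 mm long, 0.15 to 0.22 kg, upright in the stand at the start. Origin on its axis at the end of its point as if fully screwed out; z up along the axis. Collar 30 mm across at z = 55 to 63 mm; below it a 16 mm barrel to z = 34, tapered to 11 mm at z = 30, then an 8 mm brass nose to z = 14 and a 6 mm round-ended point, whose end really lies anywhere from z = 0 to 11 mm, unmeasured.
- punch_grip (a point): Where to grip: middle of the 16 mm round barrel above the collar, on the axis at z = 86 mm in the punch's frame. The barrel is free from z = 63 to 116 mm, with an 18 mm head above it to 125 mm.
- nose_collar (a point): Point on the axis in the brass nose: at z = 20 mm in the punch's frame while cocked, 26 to 27 mm once snapped. Pushing the nose up into the barrel takes about 2 N at first, about 8 N at 2 to 4 mm of travel, then less and less; at 5 to 6 mm the spring snaps over, resistance vanishes and the nose stays drawn in, with a hard stop at 7 mm of travel. Released earlier it springs back out.
- stand: Fixed wooden block, 80 x 80 mm and 70 mm high, origin at the centre of its underside, z up. A vertical through hole 22 mm wide with a 2 mm chamfer in the middle holds the punch, whose collar rests on the block's top; the punch's origin is then 15 mm above the worktop.
- stand_mouth (a point): Centre of the hole's mouth on the top face of the stand, 70 mm above the worktop.
- jig: Fixed plywood board 150 x 80 x 18 mm, origin under its centre, bearing an aluminium bracket blank 120 x 46 x 6 mm (face 24 mm above the worktop) held by low dark straps over its ends (to 32 mm). The blank has two recesses 3 mm deep: a round one 12 mm across at x = -35 mm, a square one of 14 mm at x = +35 mm. More than about 20 N from the punch would spoil the blank.
- spot (a point): Centre of the floor of the round recess, 21 mm above the worktop: the spot to punch.
- turntable: Fixed grey plastic turntable, 230 mm across, top 22 mm above the worktop; origin at the centre of its underside.
- jar: Glass jar of lollipop sticks on the turntable, 72 mm across, 85 mm high (sticks to 115 mm); origin at the centre of its underside. Leave alone.
- brush_rest: Blue ridged brush rest on the turntable, 80 x 34 x 19 mm, origin under its centre. Leave alone.
- sharpener: Small red pencil sharpener on the turntable, 26 x 16 x 14 mm, origin under its centre. Leave alone.
- pots: Stack of empty yellow paint pots on the turntable, 58 mm across, 58 mm high, origin under its centre. Leave alone.
Things that resemble listed ones, but are neither listed nor needed, are in the scene too. There is more than one size of the punch; the one meant has the size given above. Several things have the shape of the jig; the one meant has the colours described above.

How it is judged (in metres and radians):
On the way, in this order (a step that is already met when the one before it is completed fails the run):
1. the punch is drawn out of the stand, its point above the stand's top, still cocked (z of punch in the frame of stand above 0.072 m and z of nose_collar in the frame of punch below 0.0235 m), for 0.1 s.
2. the punch has snapped while standing upright within 5 mm of the centre of the round recess (z of nose_collar in the frame of punch above 0.0255 m and horizontal distance between punch and spot below 0.005 m and z of punch in the frame of spot below 0.01 m and angle between punch's own z axis and vertical below 0.17 rad), for 0.03 s.
At the end, for the whole second after the job is handed in: The punch, its spring snapped (nose drawn in at least 5.5 mm), stands released and at rest in the stand's hole: its axis within 6 mm of the hole's, within 0.08 rad of upright, its collar on the block's top (origin 12 to 19 mm above the worktop) (z of nose_collar in the frame of punch above 0.0255 m and horizontal distance between punch and stand_mouth below 0.006 m and height (world z) of punch between 0.012 and 0.019 m and angle between punch's own z axis and vertical below 0.08 rad and linear speed of punch below 0.02 m/s and contact force between the fingers and punch below 0.1 N); the robot touches nothing.
It fails at once if the punch presses on the blank or its board with more than 22 N (contact force between punch and jig above 22 N).
It fails at once if the punch's nose is pressed in (more than 3.5 mm) anywhere but within 6 mm of the round recess's centre, or with the punch more than 0.17 rad off upright (z of nose_collar in the frame of punch between 0.0235 and 0.025 m and (horizontal distance between punch and spot above 0.006 m or angle between punch's own z axis and vertical above 0.17 rad)).
It fails at once if a thing on the turntable is moved by more than 15 mm (distance of any of jar, brush_rest, sharpener, pots from where it was at the start of the episode above 0.015 m).
It also fails if it takes over 54 s, if anything falls off the work surface, if the arm or the gripper's body presses on something with over 40 N, if the wrist force passes 120 N, or if a joint passes its speed limit or range.

## Robot

A 6-joint arm with a two-finger parallel gripper is mounted at the origin on the work surface. World frame = base frame: x ahead of the robot, y to its left, z up, the work surface at z = 0. Lengths are in mm, angles in rad, forces in N, time in s.
With the tool pointing down it reaches from about 275 to 1000 mm from the base axis. Payload 8.4 kg.
Tool frame: the origin (TCP) lies midway between the tips of the shut fingers; the grasp point (between the pads) lies 19 mm behind it (r.grip_point_offset is the distance from the TCP to the grasp point, in mm); z points along the fingers, y is the line along which they close (so a half turn about z gives the same grasp; the last joint's range is limited). The gripper opens to 85 mm and grips with 20 to 120 N. Pads are 22 mm wide; open, the fingers measure 114 mm over their backs; the gripper's body (76 mm by 85 mm) begins 54 mm behind the grasp point. The pads swing forward as they close: fully open they stand 13 mm farther back than shut.
Start: joints at [-1.208, 0.353, 1.633, -0, 1.155, -0.002], TCP at [222.975, -583.875, 231.281] pointing down, gripper open.
Joint ranges: [-2.63, 2.63], [-0.92, 2.1], [0.06, 2.66], [-1.3, 4.44], [0, 2.69], [-3.02, 3.02]. Speed limits (rad/s): [2.22, 2.22, 2.79, 3.14, 3.14, 3.14].

## Interface

Orientations are given as [roll, pitch, yaw] about the fixed x, y, z axes, in that order (R = Rz(yaw) Ry(pitch) Rx(roll)).
In Python, from rig import r gives the robot as it stands. The module is installed in compiled form; this text tells all that it offers.
- The arm moves only by the shell command python3 -m creep 'ROWS' [FORCE]. ROWS is text: rows parted by semicolons, each of 7 numbers parted by spaces: the turn, a rotation vector about the tool's x, y, z in degrees, then the shift along the tool's x, y, z in m, then the closure in counts, from 0 (fully open) to 255 (shut). A call has 1 to 8 rows; each row is the pose to reach, as a shift and turn from the pose commanded when the call began, along the tool's axes at that moment; what a row does not reach only later rows make up. A row lasts 1/8 s, in which the tool goes at most 62.5 mm and 10.7 degrees, less where a joint would pass 70% of its speed; a pose out of reach is approached as far as the arm can. A call with a gripper value outside its range is refused whole. The fingers move at their own pace and stop on an object; FORCE is the grip in N (left out, the last holds). Time passes only in rows, so rows that repeat a pose let the fingers close. It gives the time, the measured TCP pose, the force, the opening and the grip force at its end, in the units of the state.
- r.sense(): the state, without advancing time (a new reading comes with each control period).
- r.grab_frame(name): name is "scene" or "top" or "wrist"; returns a dict with "img" (480x640x3 uint8, red, green, blue), "range_z" (480x640 float32, mm along the optical axis (not along the pixel's ray), 0 where there is no reading), "K" (3x3 intrinsics, pixels), "world_from_camera" (4x4, takes a point from camera to world coordinates). Camera axes: x right, y up, looking along -z (the intrinsics and any distortion apply to the point x, -y, -z); pixel columns grow to the right and rows downward; lengths in mm; the calibration is good to about 2 mm. A picture is of the moment at which its call begins.
- r.sign_off(): hands the job in; it is judged then, once.
The state is a dict: "clock": time; "qpos": joint angles; "qvel": joint speeds; "joint_efforts": joint torques, N m; "eef_pos": TCP position; "tcp_rot": TCP orientation; "contact_force": force on the tool from outside, world axes, zero at the start; "wrist_torque": the same for the moment, N m; "opening": opening from 0.0 (shut) to 1.0 (fully open); "grasp_force": force on a finger pad.
Only numpy, scipy, OpenCV 4.12 (cv2) and the standard library are available. Lean on these libraries where they do the work, as an engineer would, in place of code of your own. Each camera call takes 0.05 s, during which the arm holds its last target. There are 200 camera calls.

## Working session

There is one attempt and no reset: what is moved stays moved. The work goes in short steps, Python scripts to look and compute and a shell command to move; the robot and the scene stay as the last step left them, time stands still between calls to the robot, and variables do not carry over. Pictures are saved under pics/ and viewed, at most 10 in all, crops included, and the job is handed in when it is done.

```bash
mkdir -p pics; cat > h.py <<'E'
import numpy as np, cv2
from rig import r
def save(name,fn):
    f=r.grab_frame(name); np.savez('pics/'+fn+'.npz',**f)
    cv2.imwrite('pics/'+fn+'.png',f['img'][:,:,::-1]); return f
def load(fn): return dict(np.load('pics/'+fn+'.npz'))
def pix2w(f,u,v,z=None):
    K=f['K'];T=f['world_from_camera']
    d=np.array([(u-K[0,2])/K[0,0],-(v-K[1,2])/K[1,1],-1.])
    if z is None:
        p=np.median([x for x in f['range_z'][int(v)-1:int(v)+2,int(u)-1:int(u)+2].ravel() if x>0])*d
        return T[:3,:3]@p+T[:3,3]
    D=T[:3,:3]@d;o=T[:3,3]
    return o+D*(z-o[2])/D[2]
E
python3 - <<'E'
from h import *
print(r.sense())
for n in('scene','top'):
    f=save(n,n+'0');print(n,f['K'].tolist(),f['world_from_camera'].round(3).tolist(),[k for k in f])
E
```

```text
{'clock': 0.0, 'qpos': array([-1.20841313e+00,  3.53662677e-01,  1.63414427e+00, -7.67696900e-06,
        1.15519363e+00, -2.42298300e-03]), 'qvel': array([ 0.00040878,  0.00074961,  0.00066772,  0.00231209,  0.00065636,
       -0.00150967]), 'joint_efforts': array([-1.92266125e-03, -6.05264926e+01, -3.42059970e+01, -3.33877506e-05,
        9.28192574e-03,  4.14215606e-05]), 'eef_pos': array([ 222.79397287, -583.42681834,  230.54826902]), 'tcp_rot': array([-3.14018471e+00,  3.60768206e-06,  3.64809289e-01]), 'contact_force': array([-0.23841127,  0.02347544,  0.33166698]), 'wrist_torque': array([ 0.0227178 ,  0.01526604, -0.00477913]), 'grasp_force': 0.0, 'opening': 1.000317762438519}
scene [[541.571166845881, 0.0, 319.2272304190792], [0.0, 541.571166845881, 243.481448641182], [0.0, 0.0, 1.0]] [[0.123, -0.64, 0.758, 1259.361], [0.992, 0.07, -0.102, -122.478], [0.012, 0.765, 0.644, 662.033], [0.0, 0.0, 0.0, 1.0]] ['img', 'range_z', 'K', 'world_from_camera']
top [[501.74240007671705, 0.0, 326.9622085797783], [0.0, 501.74240007671705, 243.05262089217516], [0.0, 0.0, 1.0]] [[-0.029, 0.993, -0.115, 457.937], [-0.999, -0.03, -0.011, -27.009], [-0.014, 0.114, 0.993, 953.68], [0.0, 0.0, 0.0, 1.0]] ['img', 'range_z', 'K', 'world_from_camera']
```

View pics/scene0.png

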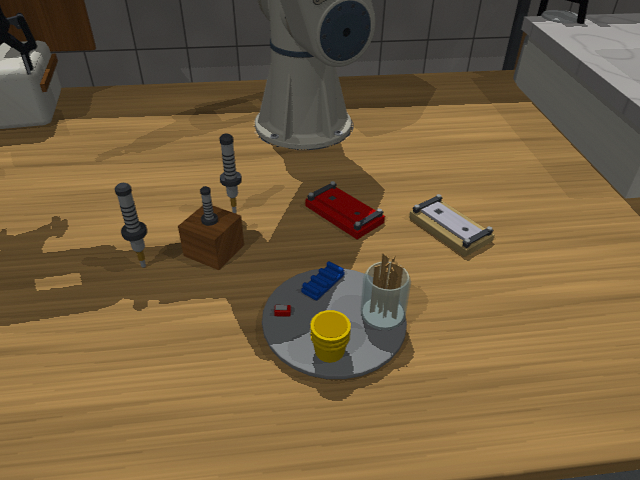

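View pics/top0.png

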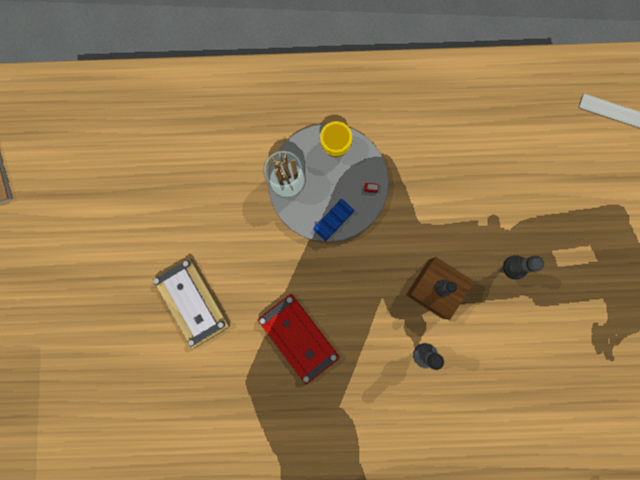

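The scene view shows the stand with the small punch at about (210,230), and the bare-aluminium jig at about (450,222) with two oversized punches nearby as distractors. In the top view the stand is near (440,288). The jig's round recess is near (180,287) and its square one near (199,319). I'll enlarge both in one picture.

```bash
python3 - <<'E'
from h import *
f=load('top0');im=f['img'][:,:,::-1]
a=cv2.resize(im[245:355,140:245],None,fx=5,fy=5,interpolation=cv2.INTER_CUBIC)[:550,:400*2]
a=cv2.resize(im[250:350,150:230],(400,500),interpolation=cv2.INTER_CUBIC)
b=cv2.resize(im[250:350,400:480],(400,500),interpolation=cv2.INTER_CUBIC)
cv2.imwrite('pics/crop1.png',np.hstack([a,b]))
E
```

```text
(no output)
```

View pics/crop1.png

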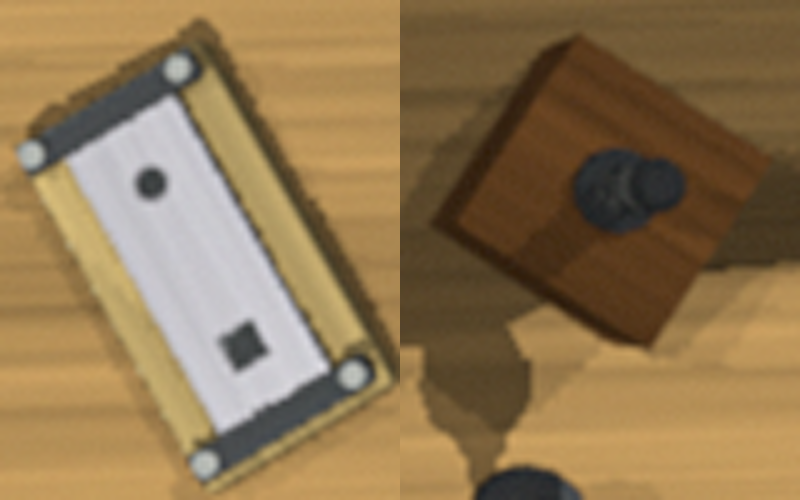

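```bash
python3 - <<'E'
from h import *
f=load('top0')
P=lambda n,u,v,z:print(n,pix2w(f,u-.4,v-.4,z).round(1),pix2w(f,u,v).round(1))
P('round',180.2,286.8,22.5);P('square',198.8,319.2,22.5)
P('head',452,287,140);P('collar',443.2,288,78);P('standtop c',442.75,288.1,70)
for u,v in((580,37),(770,158),(650,347),(455,220)):P('corner',400+(u-400)/5,250+v/5,70)
for u,v in((428,356),(534,264),(516,267),(437,362),(285,172),(336,137)):P('other',u,v,150)
s=load('scene0')
P2=lambda n,u,v,z:print(n,pix2w(s,u,v,z).round(1),pix2w(s,u,v).round(1))
P2('head',206,190,140)
E
```

```text
round [492.9 259.   22.5] [492.2 258.7  21. ]
square [432.3 224.3  22.5] [431.5 223.9  21.1]
head [ 475.4 -216.6  140. ] [ 474.7 -217.3  139.4]
collar [ 475.4 -215.7   78. ] [ 474.  -208.1  116.2]
standtop c [ 475.4 -216.7   70. ] [ 474.  -209.5  106.5]
corner [ 529.6 -207.8   70. ] [ 534.3 -222.3    2.5]
corner [ 485.2 -271.8   70. ] [ 486.5 -291.7    0.7]
corner [ 421.  -226.2   70. ] [ 417.2 -242.9   -0.8]
corner [ 466.8 -160.8   70. ] [ 466.1 -161.9   66.8]
other [ 368.6 -170.6  150. ] [ 369.6 -168.6  164.7]
other [ 507.9 -346.7  150. ] [ 505.7 -337.1  175.5]
other [ 504.  -317.8  150. ] [ 505.1 -329.7  118.7]
other [ 359.  -184.2  150. ] [ 361.4 -179.9  174.8]
other [671.   48.1 150. ] [688.3  53.8  81.9]
other [727.5 -37.4 150. ] [749.9 -39.   80.8]
head [ 484.9 -212.2  140. ] [ 481.8 -212.6  137.9]
```

```bash
cat >> h.py <<'E'
def to(x,y,z):
    s=r.sense();p=s['eef_pos'];yw=s['tcp_rot'][2];d=np.array([x,y,z])-p
    c,n=np.cos(yw),np.sin(yw)
    print('t',round(s['clock'],2),'tcp',p.round(1),'rot',s['tcp_rot'].round(4),'F',s['contact_force'].round(2),
    'tool shift m',(np.array([d[0]*c+d[1]*n,d[0]*n-d[1]*c,-d[2]])/1000).round(4))
E
python3 -c "
from h import *
to(475.4,-216.7,200)"
```

```text
t 0.1 tcp [ 222.8 -583.5  230.6] rot [-3.1404  0.      0.3648] F [ 0.26 -0.17 -0.13] tool shift m [ 0.3668 -0.2525  0.0306]
```

```bash
python3 -m creep '0 0 0 0.046 -0.032 0.002 0;0 0 0 0.092 -0.063 0.006 0;0 0 0 0.138 -0.095 0.012 0;0 0 0 0.184 -0.126 0.018 0;0 0 0 0.230 -0.158 0.024 0;0 0 0 0.276 -0.190 0.030 0;0 0 0 0.322 -0.221 0.030 0;0 0 0 0.367 -0.2525 0.030 0' 60; python3 -m creep '0 0 0 0 0 0 0;0 0 0 0 0 0 0;0 0 0 0 0 0 0'; python3 - <<'E'
from h import *
to(475.4,-216.7,82)
f=save('wrist','w1');print(f['K'].tolist(),f['world_from_camera'].round(3).tolist());print(f['world_from_camera'][:3,3])
E
```

```text
clock: 1.1
eef_pos: [476.4, -215.4, 201.1]
tcp_rot: [-3.141, 0.0, 0.365]
contact_force: [0.2, -0.3, -0.3]
opening: 1.003
grasp_force: 0.0
clock: 1.48
eef_pos: [475.1, -217.9, 201.2]
tcp_rot: [-3.141, 0.0, 0.364]
contact_force: [-0.3, -0.8, -1.2]
opening: 0.999
grasp_force: 0.0
t 1.48 tcp [ 475.1 -217.9  201.2] rot [-3.1415e+00  5.0000e-04  3.6360e-01] F [-0.28 -0.77 -1.25] tool shift m [ 0.0007 -0.001   0.1192]
[[331.65851776778385, 0.0, 325.39991658531324], [0.0, 331.65851776778385, 241.66665732305827], [0.0, 0.0, 1.0]] [[0.357, 0.885, 0.298, 551.328], [-0.934, 0.339, 0.114, -188.106], [-0.0, -0.319, 0.948, 342.959], [0.0, 0.0, 0.0, 1.0]]
[ 551.32750673 -188.10627032  342.95877909]
```

View pics/w1.png

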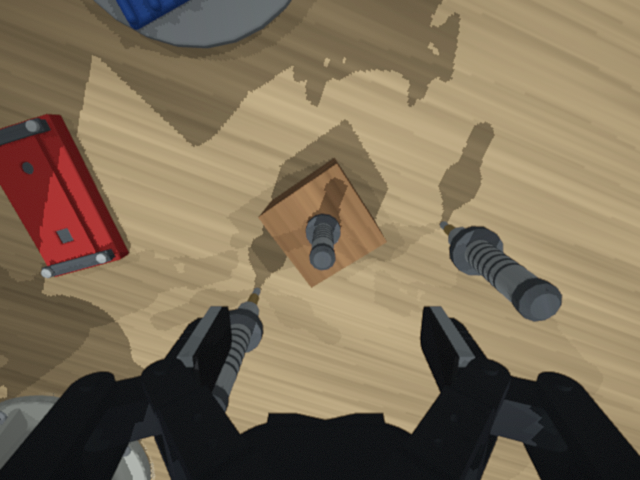

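The wrist view shows the punch head top at about (322,257) in the stand, with both big punches clear of the fingers. I'll cross-check the position and descend.

```bash
python3 - <<'E'
from h import *
f=load('w1')
for u,v in((322,257),(322,260)):print(pix2w(f,u,v,140).round(1))
print(np.mean([pix2w(f,u,v,70) for u,v in((334,160),(384,239),(313,286),(260,214))],0).round(1))
E
python3 -m creep '0 0 0 0.0007 -0.001 0.03 0;0 0 0 0.0007 -0.001 0.06 0;0 0 0 0.0007 -0.001 0.09 0;0 0 0 0.0007 -0.001 0.11 0;0 0 0 0.0007 -0.001 0.119 0;0 0 0 0.0007 -0.001 0.119 0;0 0 0 0.0007 -0.001 0.119 0'
python3 -c "
from h import *
to(475.4,-216.7,82)"
```

```text
[ 476.7 -214.3  140. ]
[ 474.7 -215.   140. ]
[ 477.1 -214.1   70. ]
clock: 2.4
eef_pos: [476.5, -216.3, 83.1]
tcp_rot: [3.141, -0.001, 0.364]
contact_force: [0.6, -0.1, 0.3]
opening: 1.003
grasp_force: 0.0
t 2.4 tcp [ 476.5 -216.3   83.1] rot [ 3.1407e+00 -9.0000e-04  3.6440e-01] F [ 0.65 -0.07  0.25] tool shift m [-0.0011 -0.      0.0011]
```

```bash
python3 -m creep '0 0 0 0 0 0.001 140;0 0 0 0 0 0.001 180;0 0 0 0 0 0.001 255;0 0 0 0 0 0.001 255;0 0 0 0 0 0.001 255;0 0 0 0 0 0.001 255;0 0 0 0 0 0.001 255;0 0 0 0 0 0.001 255' 60;python3 -m creep '0 0 0 0 0 0 255;0 0 0 0 0 0 255' 60
python3 -c "
from h import *
to(475.4,-216.7,182)"
```

```text
clock: 3.4
eef_pos: [476.1, -215.9, 81.5]
tcp_rot: [3.142, -0.0, 0.365]
contact_force: [-1.4, 0.7, 5.8]
opening: 0.173
grasp_force: 58.4
clock: 3.65
eef_pos: [476.1, -215.9, 81.5]
tcp_rot: [3.142, -0.0, 0.365]
contact_force: [-1.3, 1.5, 5.7]
opening: 0.173
grasp_force: 58.4
t 3.65 tcp [ 476.1 -215.9   81.5] rot [ 3.1416e+00 -1.0000e-04  3.6480e-01] F [-1.3   1.47  5.7 ] tool shift m [-0.001   0.0005 -0.1005]
```

```bash
python3 -m creep '0 0 0 0 0 -0.008 255;0 0 0 0 0 -0.025 255;0 0 0 0 0 -0.045 255;0 0 0 0 0 -0.065 255;0 0 0 0 0 -0.085 255;0 0 0 0 0 -0.1 255;0 0 0 0 0 -0.1 255;0 0 0 0 0 -0.1 255'
python3 - <<'E'
from h import *
to(492.5,258.8,180)
f=save('scene','s2');im=f['img'][90:290,60:320,::-1]
cv2.imwrite('pics/s2c.png',cv2.resize(im,None,fx=3,fy=3,interpolation=cv2.INTER_CUBIC))
E
```

```text
clock: 4.65
eef_pos: [475.7, -215.7, 180.9]
tcp_rot: [-3.141, 0.0, 0.365]
contact_force: [0.5, -0.7, -2.3]
opening: 0.173
grasp_force: 58.5
t 4.65 tcp [ 475.7 -215.7  180.9] rot [-3.1411e+00  5.0000e-04  3.6470e-01] F [ 0.45 -0.68 -2.27] tool shift m [ 0.185  -0.4373  0.0009]
```

View pics/s2c.png

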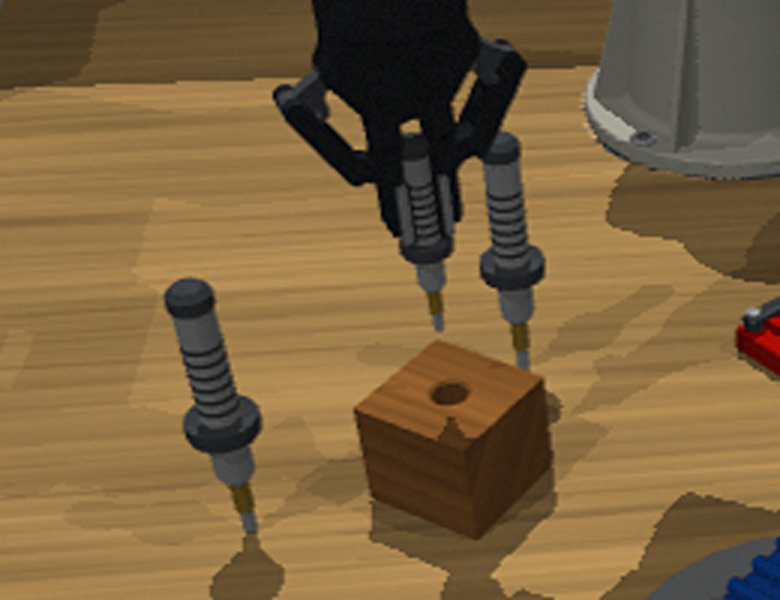

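The punch hangs out of the stand in the fingers, with its tip at crop (440,330), still cocked and roughly upright. The hole is at crop (450,393). Transferring to the jig.

```bash
python3 -m creep '0 0 0 0.010 -0.024 0 255;0 0 0 0.030 -0.071 0 255;0 0 0 0.051 -0.121 0 255;0 0 0 0.072 -0.170 0 255;0 0 0 0.093 -0.220 0 255;0 0 0 0.114 -0.269 0 255;0 0 0 0.135 -0.319 0 255;0 0 0 0.155 -0.366 0 255'; python3 -m creep '0 0 0 0.015 -0.035 0 255;0 0 0 0.025 -0.059 0 255;0 0 0 0.030 -0.071 0 255;0 0 0 0.030 -0.071 0 255;0 0 0 0.030 -0.071 0 255'
python3 - <<'E'
from h import *
to(492.5,258.8,120)
f=save('wrist','w3')
im=f['img'][180:400,200:460,::-1]
cv2.imwrite('pics/w3c.png',cv2.resize(im,None,fx=3,fy=2.7,interpolation=cv2.INTER_CUBIC))
save('scene','s3')
E
```

```text
clock: 5.7
eef_pos: [489.7, 183.1, 180.5]
tcp_rot: [3.142, 0.001, 0.365]
contact_force: [1.2, -0.5, -1.9]
opening: 0.165
grasp_force: 58.7
clock: 6.32
eef_pos: [492.8, 257.3, 181.0]
tcp_rot: [3.141, 0.001, 0.364]
contact_force: [0.7, 0.1, -1.6]
opening: 0.17
grasp_force: 58.7
t 6.33 tcp [492.8 257.3 181. ] rot [3.1412e+00 9.0000e-04 3.6440e-01] F [ 0.74  0.13 -1.62] tool shift m [ 0.0003 -0.0015  0.061 ]
```

View pics/w3c.png

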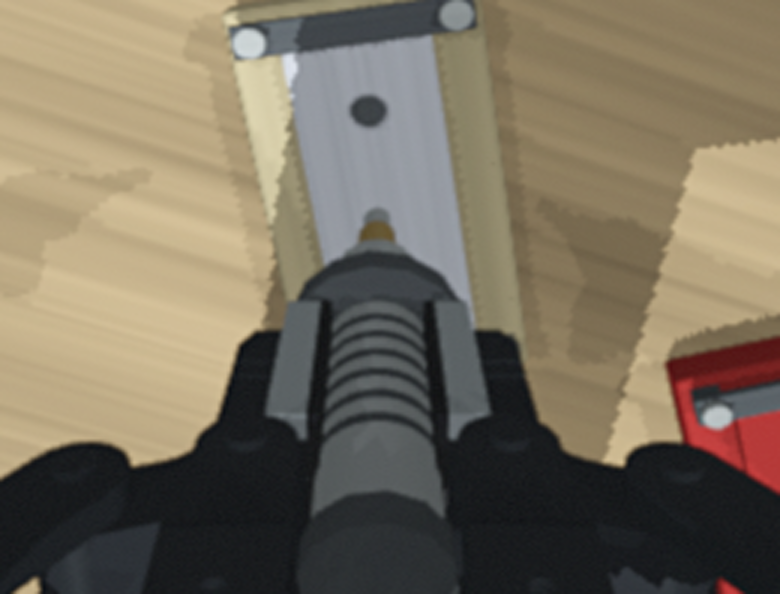

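The wrist view shows the point's end at crop (377,212) and the round recess at crop (368,111). I'll work out both in world coordinates.

```bash
python3 - <<'E'
from h import *
f=load('w3')
print('recess',pix2w(f,200+368/3,180+111/2.7,22).round(1),pix2w(f,200+368/3,180+111/2.7).round(1))
for v in(214,218,224):print('tip',pix2w(f,200+377/3,180+v/2.7).round(1))
for z in(114.5,120,125.5):print(z,pix2w(f,200+377/3,180+215/2.7,z).round(1))
print('brass',pix2w(f,200+378/3,180+232/2.7).round(1),'collar edge',pix2w(f,200+378/3,180+262/2.7).round(1),'head',pix2w(f,200+379/3,180+560/2.7 if 0 else 180+545/2.7).round(1))
s=load('scene0');
for n in('scene0','s3'):
  s=load(n);print(pix2w(s,455,0+211,24).round(1))
E
```

```text
recess [492.3 260.5  22. ] [492.  260.4  20.7]
tip [494.3 258.4 121.4]
tip [494.1 258.3 123.4]
tip [494.8 258.6 129.1]
114.5 [491.5 257.3 114.5]
120 [493.6 258.1 120. ]
125.5 [495.6 258.9 125.5]
brass [495.1 258.5 134.5] collar edge [505.5 262.5 174.8] head [498.6 259.9 237.5]
[438.4 258.6  24. ]
[438.4 258.6  24. ]
```

```bash
python3 -m creep '0 0 0 0.0006 -0.0019 0.015 255;0 0 0 0.0006 -0.0019 0.035 255;0 0 0 0.0006 -0.0019 0.055 255;0 0 0 0.0006 -0.0019 0.071 255;0 0 0 0.0006 -0.0019 0.071 255;0 0 0 0.0006 -0.0019 0.071 255;0 0 0 0.0006 -0.0019 0.071 255'
python3 - <<'E'
from h import *
to(492.5,259.8,95)
f=save('wrist','w4')
im=f['img'][190:310,250:410,::-1]
cv2.imwrite('pics/w4c.png',cv2.resize(im,None,fx=5,fy=5,interpolation=cv2.INTER_CUBIC))
E
```

```text
clock: 7.3
eef_pos: [493.4, 260.6, 111.1]
tcp_rot: [-3.141, -0.001, 0.365]
contact_force: [-0.5, 0.2, -2.0]
opening: 0.172
grasp_force: 58.7
t 7.3 tcp [493.4 260.6 111.1] rot [-3.1414e+00 -1.4000e-03  3.6480e-01] F [-0.48  0.2  -1.98] tool shift m [-0.0011  0.0004  0.0161]
```

View pics/w4c.png

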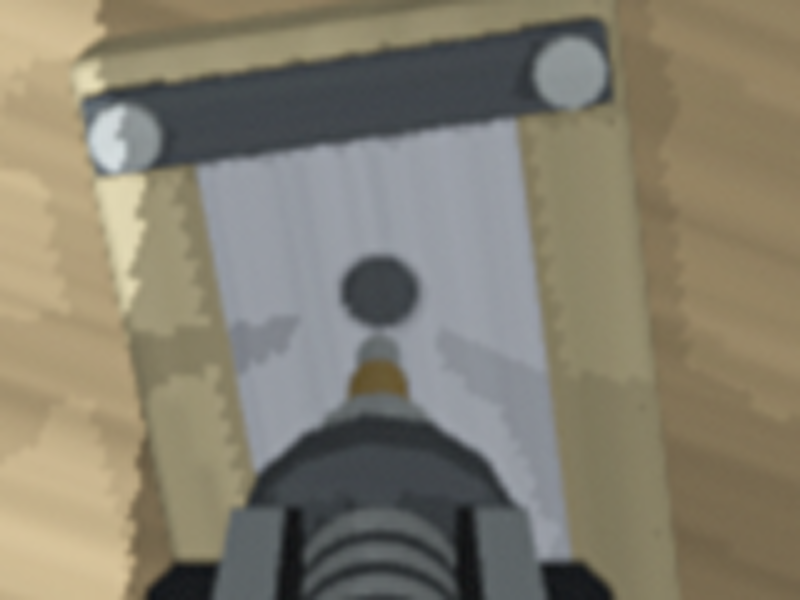

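The point's end is at crop (377,340) and the recess centre at (380,291), so the lateral fit is good.

```bash
python3 - <<'E'
from h import *
f=load('w4')
print('recess',pix2w(f,250+379.5/5,190+291/5,22.5).round(1))
for v in(341,345,350,355):print('tip',pix2w(f,250+377/5,190+v/5).round(1))
print(f['world_from_camera'][:3,3])
# expected pixel of a tip ball radius 3 on TCP axis + candidate heights: topmost silhouette row
T=np.linalg.inv(f['world_from_camera']);K=f['K'];p=r.sense()['eef_pos']
for zt in(44.6,47,50,53,55.6):
  a=np.linspace(0,2*np.pi,60);b=np.linspace(0,np.pi,30);A,B=np.meshgrid(a,b)
  X=np.stack([p[0]+3*np.cos(A)*np.sin(B),p[1]+3*np.sin(A)*np.sin(B),zt+3-3*np.cos(B)*1],-1).reshape(-1,3)
  c=X@T[:3,:3].T+T[:3,3]; u=K[0,2]+K[0,0]*c[:,0]/-c[:,2]; v=K[1,2]-K[1,1]*c[:,1]/-c[:,2]
  i=v.argmin();print(zt,'crop',((u.mean()-250)*5).round(0),((v[i]-190)*5).round(0))
E
```

```text
recess [492.6 260.6  22.5]
tip [495.1 261.9  49.9]
tip [494.9 261.8  50.7]
tip [495.4 262.1  53.9]
tip [495.  261.9  54.5]
[569.35766114 290.43395148 252.99106601]
44.6 crop 381.0 327.0
47 crop 382.0 334.0
50 crop 382.0 342.0
53 crop 382.0 351.0
55.6 crop 382.0 358.0
```

```bash
python3 -m creep '0 0 0 -0.0005 0.0003 0.006 255;0 0 0 -0.0005 0.0003 0.012 255;0 0 0 -0.0005 0.0003 0.018 255;0 0 0 -0.0005 0.0003 0.022 255;0 0 0 -0.0005 0.0003 0.022 255;0 0 0 -0.0005 0.0003 0.022 255'; for i in 1 2; do python3 -m creep '0 0 0 0 0 0 255' | sed -n 2,4p; done
```

```text
clock: 8.1
eef_pos: [492.6, 259.9, 88.3]
tcp_rot: [-3.142, -0.0, 0.365]
contact_force: [0.3, -0.1, -1.4]
opening: 0.171
grasp_force: 58.7
eef_pos: [492.7, 260.0, 88.5]
tcp_rot: [-3.142, -0.0, 0.365]
contact_force: [-0.2, 0.0, -2.4]
eef_pos: [492.6, 260.0, 88.4]
tcp_rot: [-3.142, -0.0, 0.365]
contact_force: [-0.5, 0.6, -1.4]
```

```bash
for i in 1 2 3 4; do python3 -m creep '0 0 0 0 0 0.001 255;0 0 0 0 0 0.001 255' | sed -n 2,4p; done
```

```text
eef_pos: [492.4, 259.9, 87.2]
tcp_rot: [3.142, 0.0, 0.365]
contact_force: [0.1, -0.9, -2.8]
eef_pos: [492.5, 259.9, 86.4]
tcp_rot: [-3.142, -0.0, 0.365]
contact_force: [-0.1, -0.5, 0.1]
eef_pos: [492.7, 260.0, 85.5]
tcp_rot: [-3.142, -0.0, 0.365]
contact_force: [-0.5, -0.1, 3.3]
eef_pos: [492.7, 260.0, 84.6]
tcp_rot: [-3.142, -0.001, 0.365]
contact_force: [-1.1, -0.5, 6.1]
```

Contact came at a TCP height of about 86.8, higher than estimated, so I'm checking that the point is really in the recess.

```bash
python3 - <<'E'
from h import *
f=save('wrist','w5')
im=f['img'][190:310,250:410,::-1]
cv2.imwrite('pics/w5c.png',cv2.resize(im,None,fx=5,fy=5,interpolation=cv2.INTER_CUBIC))
E
```

```text
(no output)
```

View pics/w5c.png

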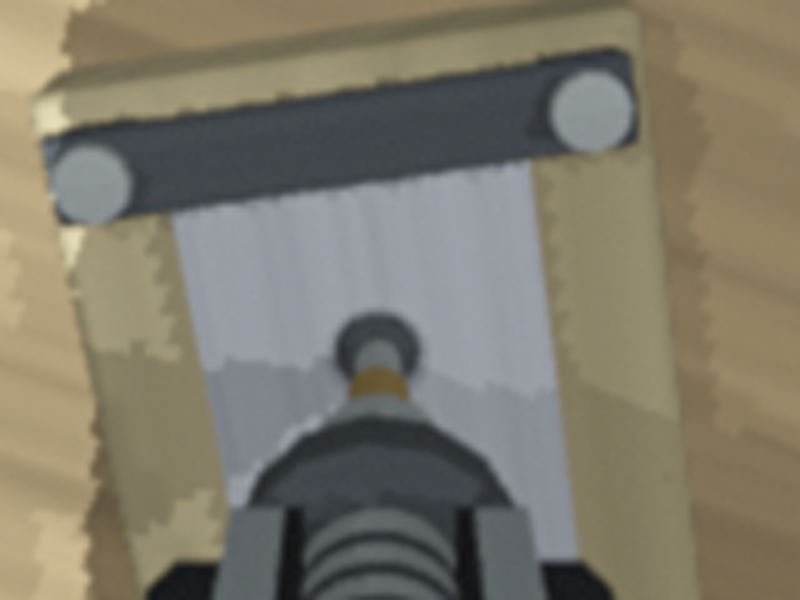

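The point sits inside the round recess, with its end at crop (378,348) against a recess centre of (377,350). I'll keep pressing in small steps.

```bash
for i in 1 2 3; do python3 -m creep '0 0 0 0 0 0.0005 255;0 0 0 0 0 0.0005 255' | sed -n 2,4p; done
```

```text
eef_pos: [492.7, 260.0, 84.2]
tcp_rot: [-3.142, -0.001, 0.365]
contact_force: [-1.6, -0.6, 6.4]
eef_pos: [492.7, 260.0, 83.7]
tcp_rot: [-3.142, -0.001, 0.365]
contact_force: [-1.6, -0.6, 5.4]
eef_pos: [492.7, 260.0, 83.1]
tcp_rot: [-3.142, -0.001, 0.365]
contact_force: [-0.9, 0.3, 5.7]
```

```bash
for i in 1 2; do python3 -m creep '0 0 0 0 0 0.0005 255;0 0 0 0 0 0.0005 255' | sed -n 2,4p; done
```

```text
eef_pos: [492.6, 260.0, 82.5]
tcp_rot: [-3.142, -0.0, 0.365]
contact_force: [-0.8, -0.5, 5.1]
eef_pos: [492.5, 259.9, 81.8]
tcp_rot: [-3.142, -0.0, 0.365]
contact_force: [0.0, -0.5, 2.1]
```

```bash
for i in 1 2; do python3 -m creep '0 0 0 0 0 0.0004 255;0 0 0 0 0 0.0004 255' | sed -n 2,4p; done
```

```text
eef_pos: [492.4, 259.9, 81.1]
tcp_rot: [-3.142, 0.0, 0.365]
contact_force: [0.1, 0.4, -2.1]
eef_pos: [492.2, 259.8, 80.7]
tcp_rot: [3.142, 0.001, 0.365]
contact_force: [-0.3, 0.2, -2.0]
```

The force is back at its free-hanging value of −2 N, so the spring has snapped. Lifting, then checking the nose.

```bash
python3 -m creep '0 0 0 0 0 -0.005 255;0 0 0 0 0 -0.018 255;0 0 0 0 0 -0.036 255;0 0 0 0 0 -0.056 255;0 0 0 0 0 -0.076 255;0 0 0 0 0 -0.094 255;0 0 0 0 0 -0.1 255;0 0 0 0 0 -0.1 255'
python3 - <<'E'
from h import *
to(476.1,-215.9,180)
f=save('wrist','w6')
im=load('w3')['img'][230:310,270:380],f['img'][230:310,270:380]
cv2.imwrite('pics/w6c.png',cv2.resize(np.vstack(im)[:,:,::-1],(550,600*4//3//1*1 and 600),interpolation=cv2.INTER_CUBIC))
E
```

```text
clock: 12.15
eef_pos: [492.6, 259.9, 181.4]
tcp_rot: [-3.141, -0.001, 0.365]
contact_force: [0.7, -0.1, -2.5]
opening: 0.172
grasp_force: 58.8
t 12.15 tcp [492.6 259.9 181.4] rot [-3.1415e+00 -7.0000e-04  3.6480e-01] F [ 0.72 -0.08 -2.46] tool shift m [-0.1852  0.4387  0.0014]
```

View pics/w6c.png

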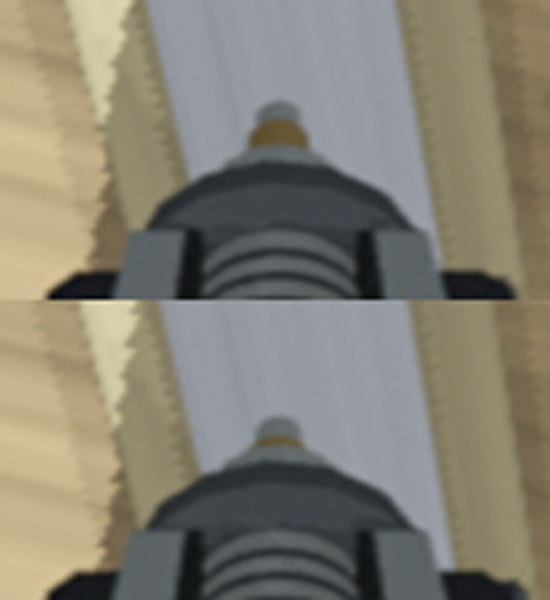

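The lower half (now) shows the brass nose drawn in, and the collar is at the same place in the hand (row 165 in both halves), so nothing slipped. Returning to the stand.

```bash
python3 -m creep '0 0 0 -0.010 0.024 0 255;0 0 0 -0.030 0.071 0 255;0 0 0 -0.051 0.121 0 255;0 0 0 -0.072 0.170 0 255;0 0 0 -0.093 0.220 0 255;0 0 0 -0.114 0.269 0 255;0 0 0 -0.135 0.319 0 255;0 0 0 -0.155 0.366 0 255' >/dev/null; python3 -m creep '0 0 0 -0.015 0.035 0 255;0 0 0 -0.025 0.059 0 255;0 0 0 -0.0302 0.0727 0 255;0 0 0 -0.0302 0.0727 0 255;0 0 0 -0.0302 0.0727 0 255;0 0 0 -0.0302 0.0727 0 255'
python3 -c "
from h import *
to(476.1,-215.9,110)"
```

```text
clock: 13.95
eef_pos: [476.0, -215.1, 180.9]
tcp_rot: [-3.141, 0.0, 0.366]
contact_force: [-0.1, 0.4, -1.8]
opening: 0.172
grasp_force: 58.9
t 13.95 tcp [ 476.  -215.1  180.9] rot [-3.1413e+00  1.0000e-04  3.6590e-01] F [-0.07  0.44 -1.84] tool shift m [-0.0002  0.0008  0.0709]
```

```bash
python3 -m creep '0 0 0 -0.0002 0.0008 0.015 255;0 0 0 -0.0002 0.0008 0.035 255;0 0 0 -0.0002 0.0008 0.055 255;0 0 0 -0.0002 0.0008 0.071 255;0 0 0 -0.0002 0.0008 0.071 255;0 0 0 -0.0002 0.0008 0.071 255'; for i in 1 2 3; do python3 -m creep '0 0 0 0 0 0.004 255;0 0 0 0 0 0.008 255;0 0 0 0 0 0.008 255'|sed -n 2,4p; done; python3 -c "
from h import *
to(476.1,-215.9,82)"
```

```text
clock: 14.7
eef_pos: [476.4, -216.9, 110.3]
tcp_rot: [3.141, -0.0, 0.365]
contact_force: [-0.7, 1.1, -1.8]
opening: 0.17
grasp_force: 58.9
eef_pos: [475.9, -216.7, 101.8]
tcp_rot: [-3.141, 0.0, 0.365]
contact_force: [0.1, 0.8, -2.0]
eef_pos: [475.8, -216.7, 93.5]
tcp_rot: [-3.141, 0.001, 0.365]
contact_force: [0.0, 0.2, -2.4]
eef_pos: [475.8, -216.7, 85.6]
tcp_rot: [-3.141, 0.001, 0.365]
contact_force: [-0.7, -0.2, -1.2]
t 15.82 tcp [ 475.8 -216.7   85.6] rot [-3.1411e+00  5.0000e-04  3.6480e-01] F [-0.71 -0.25 -1.23] tool shift m [ 0.0006 -0.0006  0.0036]
```

```bash
python3 -m creep '0 0 0 0.0003 -0.0003 0.002 255;0 0 0 0.0003 -0.0003 0.003 255;0 0 0 0.0003 -0.0003 0.003 255'|sed -n 2,4p; for i in 1 2 3; do python3 -m creep '0 0 0 0 0 0.0005 255;0 0 0 0 0 0.0005 255'|sed -n 2,4p; done
```

```text
eef_pos: [476.2, -216.4, 82.9]
tcp_rot: [-3.142, 0.0, 0.365]
contact_force: [0.7, 0.3, -2.0]
eef_pos: [476.3, -216.4, 82.5]
tcp_rot: [3.142, -0.0, 0.365]
contact_force: [0.6, -0.2, -2.6]
eef_pos: [476.2, -216.4, 82.0]
tcp_rot: [-3.142, 0.0, 0.365]
contact_force: [-0.6, 0.6, -2.5]
eef_pos: [476.3, -216.4, 81.5]
tcp_rot: [3.142, -0.0, 0.365]
contact_force: [0.2, -0.2, -0.4]
```

Just touching down, so I'm opening the fingers gradually and then rising.

```bash
python3 -m creep '0 0 0 0 0 0 205;0 0 0 0 0 0 195;0 0 0 0 0 0 180;0 0 0 0 0 0 150;0 0 0 0 0 0 100;0 0 0 0 0 0 0;0 0 0 0 0 0 0;0 0 0 0 0 0 0' 20; python3 -m creep '0 0 0 0 0 0 0;0 0 0 0 0 0 0;0 0 0 0 0 -0.02 0;0 0 0 0 0 -0.05 0;0 0 0 0 0 -0.085 0;0 0 0 0 0 -0.12 0;0 0 0 0 0 -0.14 0;0 0 0 0 0 -0.14 0'
python3 - <<'E'
from h import *
f=save('wrist','w7');save('scene','s7')
im=f['img'][130:310,200:440,::-1]
cv2.imwrite('pics/w7c.png',cv2.resize(np.hstack([im,load('s7')['img'][130:310,130:310,::-1]]),None,fx=1.9,fy=3,interpolation=cv2.INTER_CUBIC))
E
```

```text
clock: 17.95
eef_pos: [476.2, -216.4, 81.5]
tcp_rot: [-3.142, 0.0, 0.365]
contact_force: [0.2, 0.6, -0.4]
opening: 0.999
grasp_force: 0.0
clock: 18.95
eef_pos: [477.1, -216.8, 222.9]
tcp_rot: [3.139, -0.002, 0.365]
contact_force: [-0.2, -0.6, 0.2]
opening: 0.997
grasp_force: 0.0
```

View pics/w7c.png

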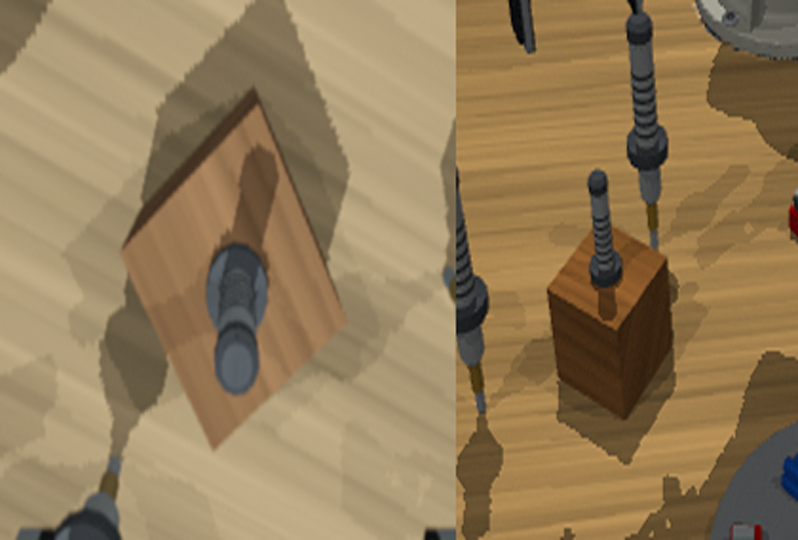

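The punch stands upright on its collar in the stand, with its head at about (236,365) in the wrist half of the picture. The gripper is clear of everything.

```bash
python3 -m creep '0 0 0 0 0 0 0;0 0 0 0 0 0 0;0 0 0 0 0 0 0;0 0 0 0 0 0 0' | head -2; python3 -c "
from rig import r
print(r.sign_off())"
```

```text
clock: 19.55
eef_pos: [476.2, -216.4, 221.3]
the job is handed in; nothing more can be done
None
```

The punch was snapped in the round recess with a peak force of about 8 N, put back upright on its collar in the stand and released. I handed the job in at about 20 s; no verdict came back.

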